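# Turn the tube carousel once, then poise a tube over its open cup

### The arm

A 7-joint arm with a two-finger parallel gripper is mounted at the origin on a cart in front of the work surface, level with it; the furniture and walls round the work are solid. World frame = base frame: x ahead of the robot, y to its left, z up, the work surface at z = 0. Lengths are in m, angles in rad, forces in N, time in s.
With the tool pointing down it reaches from about 0.425 to 0.875 m from the base axis. Payload 4.7 kg.
Tool frame: the origin (TCP) lies midway between the tips of the shut fingers; the grasp point (between the pads) lies 19 mm behind it; z points along the fingers, y is the direction in which the jaws open and shut (so a half turn about z gives the same grasp; the last joint's range is limited). The gripper opens to 85 mm and grips with 20 to 120 N. Pads are 22 mm wide; open, the fingers measure 114 mm over their backs; the gripper's body (76 mm by 85 mm) begins 54 mm behind the grasp point. The pads swing forward as they close: fully open they stand 13 mm farther back than shut.
Start: joints at [1.309, 0.321, -0.07, 1.45, 0.023, 1.371, -0.057], TCP at [0.177, -0.625, 0.231] pointing down, gripper open.
Joint ranges: [-2.86, 2.86], [-0.3, 2.09], [-1.38, 1.24], [0.06, 2.45], [-1.56, 4.7], [0.09, 2.05], [-2.69, 2.69]. Speed limits (rad/s): [2.57, 2.57, 3.14, 3.14, 3.14, 3.14, 3.14].

### API

Orientations are given as a rotation vector (axis times angle).
In Python, from station import bot, read_camera gives the robot as it stands.
- The arm moves only by the shell command python3 -m inch 'ROWS' [OPENING] [FORCE]. ROWS is JSON, a list of rows, each an object of numbers: "dx", "dy", "dz": the shift along the tool's x, y, z in mm; "ax", "ay", "az": the turn, a rotation vector about the tool's x, y, z in degrees. A call has 1 to 20 rows; each row shifts and turns the commanded pose from where the row before left it, along the tool's axes as they then stand; what a row does not reach is not made up. A row lasts 1/12 s, in which the tool goes at most 41.7 mm and 7.16 degrees, less where a joint would pass 70% of its speed; a pose out of reach is approached as far as the arm can. A call with a gripper value outside its range is refused whole. OPENING is the finger opening in mm, from 0 to 85.4, set as the call begins (- or left out, the last holds). The fingers move at their own pace and stop on an object; FORCE is the grip in N (left out, the last holds). Time passes only in rows, so rows that do not move let the fingers close. It gives the time, the measured TCP pose, the force and the opening at its end, in the units of the state.
- bot.sense(): the state, without advancing time (a new reading comes with each control period).
- read_camera(name): name is "scene" or "top" or "wrist"; returns a dict with "img" (384x512x3 uint8, blue, green, red), "K" (3x3 intrinsics, pixels), "rvec" (rotation vector, rad) and "tvec" (3), from world to camera coordinates, as OpenCV has them; the wrist camera has in their place "mount" (4x4, takes a point from camera to tool coordinates, whose origin is the TCP and whose axes are the flange's). Camera axes: x right, y down, z forward; pixel columns grow to the right and rows downward; lengths in m; the calibration is good to about 2 mm. A picture is of the moment at which its call begins: read the wrist's pose just before it. There is no depth.
- bot.close_job(): hands the job in, once; it reports no verdict.
The state is a dict: "t": time; "q": joint angles; "qd": joint speeds; "tau": joint torques, N m; "position": TCP position; "ee_rot": TCP orientation; "wrist_force": force on the tool from outside, world axes, zero at the start; "wrist_torque": the same for the moment, N m; "gripper_width": opening from 0.0 (shut) to 1.0 (fully open).
Only numpy, scipy, OpenCV 4.12 (cv2) and the standard library are available. Lean on these libraries where they do the work, as an engineer would, in place of code of your own. Each camera call takes 0.05 s, during which the arm holds its last target.

### The job

Check that the tube carousel runs freely: take its black crank handle and turn the rotor one full turn counter-clockwise (seen from above), until its red mark is back at the red index on the foot, and let go of the handle. Then take the orange-capped tube out of the white block, carry it over the top of the amber splash shield, and hold it upright and centred over the empty yellow-rimmed cup with its tip about one centimetre above the rim, touching nothing but the gripper. Finish while still holding it there; leave the rotor at its mark and do not push the shield or disturb the bottles or the blue-capped tube in the block.

Things in the scene. Friction and masses are not known exactly. Their poses are not given: they have to be found in the camera images.
- carousel: Fixed grey round foot of the tube carousel, 144 mm across, 34 mm high, at any yaw. Origin: centre of the underside; z (up) is the rotor's axis. A red index stands at its edge on +x (out to 94 mm, 28 mm high). Above it the aluminium rotor disc: 160 mm across, top face 42 mm above the bench, hub nut to 60 mm; the handle and five cups stand on it 60 degrees apart at 62 mm radius.
- rotor (a joint): Angle of the rotor (rad), positive counter-clockwise from above, 0 at the start with its red mark at the index; a full turn is 6.283. Light friction (about 1 N at the handle): stays where it is left. Counter-clockwise from the handle: empty grey cup, fixed blue-capped tube, yellow-rimmed cup, fixed blue-capped tube, empty grey cup. The fixed tubes reach 153 mm above the bench.
- crank_grip (a point): Point on the axis of the crank handle, 100 mm above the bench, 62 mm from the rotor's axis; moves and turns with the rotor. The handle is a black upright cylinder, 18 mm in diameter, from 60 to 116 mm above the bench; it spins freely on its own pin, so a gripper of fixed orientation can hold it firmly and lead it round the circle.
- cup_mouth (a point): Centre of the mouth of the yellow-rimmed cup, at the height of its rim (72 mm above the bench); moves with the rotor. z up. The cup is 27 mm outside, 19 mm inside, 30 mm deep.
- orange_tube: Loose 15 ml tube with an orange cap, the only orange one, 111 mm long, about 22 g, standing in one of the two holes of the white block. Origin: the tip at its lower end; z axis along the tube towards the cap. Body 15.6 mm in diameter, pointed at the tip; cap 21 mm in diameter, from 97 to 111 mm above the tip: grasp it by the cap.
- block: Fixed white tube block, 40 mm (x) by 100 mm (y) by 60 mm high, with a 44 by 104 mm grey foot. Origin: centre of the underside. Two holes 18 mm in diameter and 50 mm deep at y = -30 and +30 mm; a tube in one stands with its tip 10 mm above the bench and its cap from 107 to 121 mm. The orange tube may be in either hole; the blue one is in the other.
- shield: Fixed upright amber see-through splash shield between block and carousel: 200 mm long (its x axis), 5 mm thick (y), top edge 130 mm above the bench, with two black feet 40 mm wide in y. Origin: centre of the underside.
- blue_tube: Loose tube like the orange one but with a blue cap, standing in the other hole of the white block: a bystander. Origin: its lower tip.
- amber_bottle: Amber bottle with a black cap, 48 mm in diameter, 100 mm high, a bystander behind the carousel. Origin: centre of the underside.
- red_cap_bottle: White bottle with a red cap, 36 mm in diameter, 70 mm high, a bystander behind the carousel. Origin: centre of the underside.
- white_bottle: White bottle with a white cap, 40 mm in diameter, 85 mm high, a bystander behind the block. Origin: centre of the underside.

How it is judged:
By the outcome, as a careful person would: the job done as asked, in the order asked, and still so for the second after the job is handed in, while the arm keeps its last pose, push and grip.
It also fails if it takes over 72 s, if anything falls off the work surface, if the arm or the gripper's body presses on something with over 40 N, if the wrist force passes 120 N, or if a joint passes its speed limit or range.

## Working session

There is one attempt and no reset: what is moved stays moved. The work goes in short steps, Python scripts to look and compute and a shell command to move; the robot and the scene stay as the last step left them, time stands still between calls to the robot, and variables do not carry over. Pictures are saved under pics/ and viewed, and the job is handed in when it is done.

```bash
ls; mkdir -p pics; python3 - <<'E'
from station import bot, read_camera
import cv2
s=bot.sense(); print({k:s[k] for k in ['t','position','ee_rot','wrist_force','gripper_width']})
for n in ['scene','top','wrist']:
    c=read_camera(n); cv2.imwrite(f'pics/{n}0.png',c['img'])
    print(n,c['K'].tolist() if hasattr(c['K'],'tolist') else c['K'],[ (k,c[k]) for k in c if k not in('img','K')])
E
```

```text
pics
{'t': 0.0, 'position': array([ 0.17681926, -0.62492715,  0.23023315]), 'ee_rot': array([-3.10990589e+00, -4.31626142e-01,  5.56970495e-04]), 'wrist_force': array([-0.12708656,  0.41304314,  0.51302316]), 'gripper_width': 1.0032509358681039}
scene [[375.58374215546, 0.0, 251.45139795376963], [0.0, 375.58374215546, 192.4607534050369], [0.0, 0.0, 1.0]] [('rvec', array([ 0.95891038, -2.54820705,  0.9839964 ])), ('tvec', array([0.46797916, 0.32288522, 0.72598282]))]
top [[447.48070570869805, 0.0, 250.49056162071946], [0.0, 447.48070570869805, 195.70615539466726], [0.0, 0.0, 1.0]] [('rvec', array([ 1.59643662, -2.45995621,  0.41240124])), ('tvec', array([0.28365114, 0.52462026, 0.99530607]))]
wrist [[264.4590557726112, 0.0, 253.70539369400262], [0.0, 264.4590557726112, 192.83941515723683], [0.0, 0.0, 1.0]] [('mount', array([[-3.29816616e-04, -9.53361510e-01, -3.01830618e-01,
         7.71065212e-02],
       [ 9.99999863e-01, -1.91405716e-04, -4.88147059e-04,
         2.32965740e-04],
       [ 4.07608511e-04, -3.01830737e-01,  9.53361442e-01,
        -1.42392909e-01],
       [ 0.00000000e+00,  0.00000000e+00,  0.00000000e+00,
         1.00000000e+00]]))]
```

View pics/scene0.png

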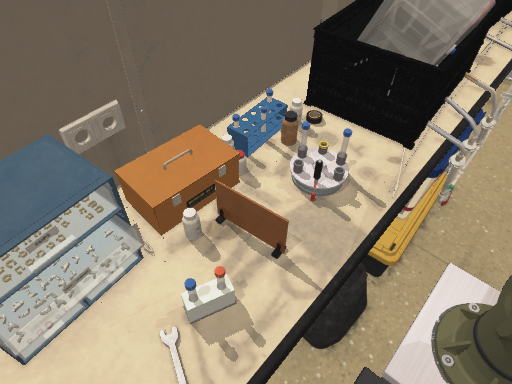

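View pics/top0.png

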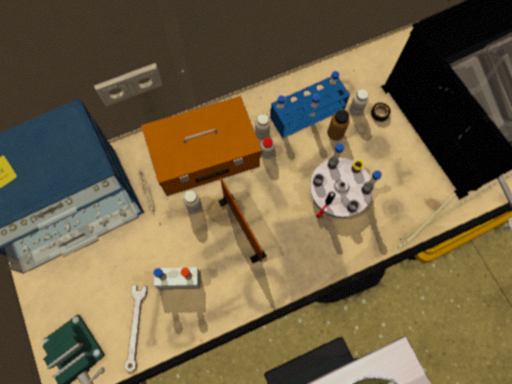

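View pics/wrist0.png

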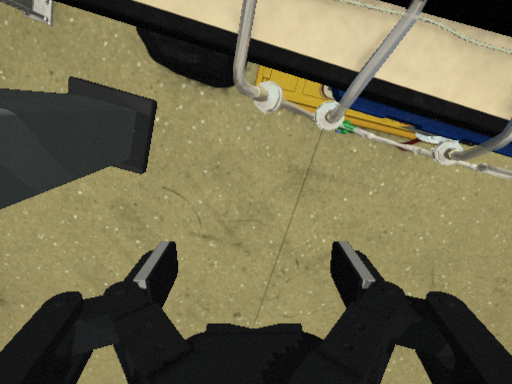

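```bash
cat > h.py <<'E'
import numpy as np, cv2
from station import bot, read_camera
from scipy.spatial.transform import Rotation as R
def ray(c,uv):
    Rm=cv2.Rodrigues(np.array(c['rvec']))[0]; o=-Rm.T@c['tvec']
    K=c['K']; K=np.array(K); d=Rm.T@np.linalg.inv(K)@np.array([uv[0],uv[1],1.]); return o,d
def atz(c,uv,z):
    o,d=ray(c,uv); return o+d*(z-o[2])/d[2]
def proj(c,P):
    return cv2.projectPoints(np.array(P,float).reshape(-1,3),np.array(c['rvec']),np.array(c['tvec']),np.array(c['K']),None)[0].reshape(-1,2)
E
python3 - <<'E'
import cv2
for n,(x,y,w,h) in {'scene':(270,110,100,100),'top':(290,130,100,95)}.items():
    im=cv2.imread(f'pics/{n}0.png')[y:y+h,x:x+w]; cv2.imwrite(f'pics/{n}_car.png',cv2.resize(im,None,fx=6,fy=6,interpolation=cv2.INTER_CUBIC))
for n,(x,y,w,h) in {'scene':(170,170,130,160),'top':(140,170,140,130)}.items():
    im=cv2.imread(f'pics/{n}0.png')[y:y+h,x:x+w]; cv2.imwrite(f'pics/{n}_blk.png',cv2.resize(im,None,fx=4,fy=3.75 if n=='scene' else 4,interpolation=cv2.INTER_CUBIC) if n!='scene' else cv2.resize(im,None,fx=3.75,fy=3.75,interpolation=cv2.INTER_CUBIC))
E
```

```text
(no output)
```

View pics/scene_car.png

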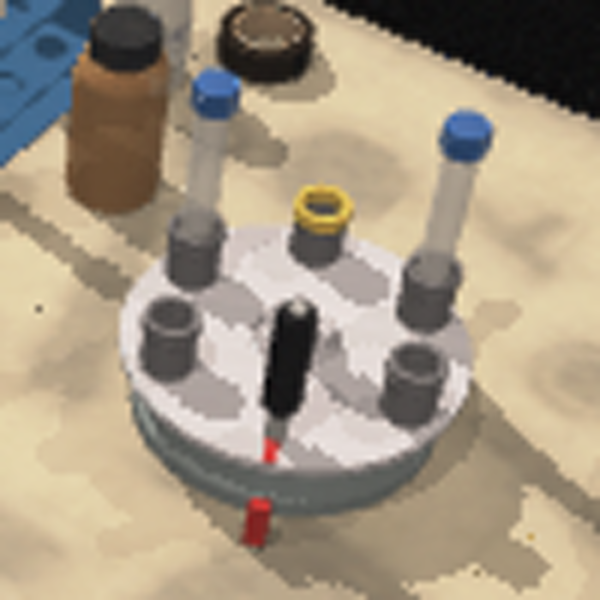

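View pics/top_car.png

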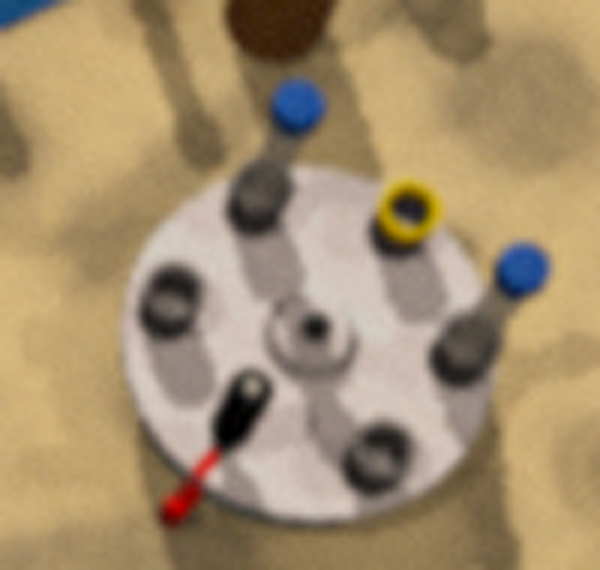

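View pics/scene_blk.png

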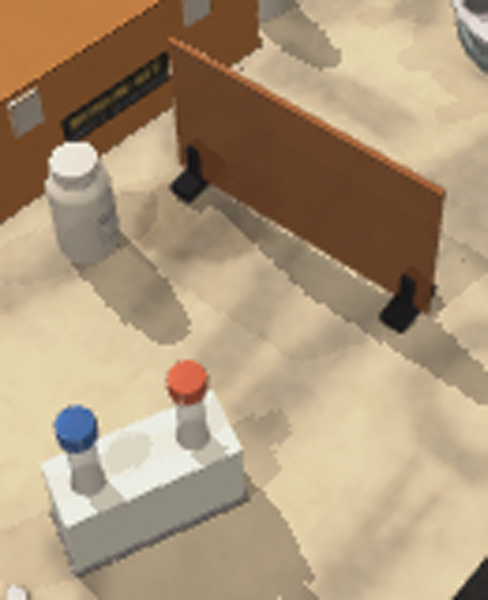

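View pics/top_blk.png

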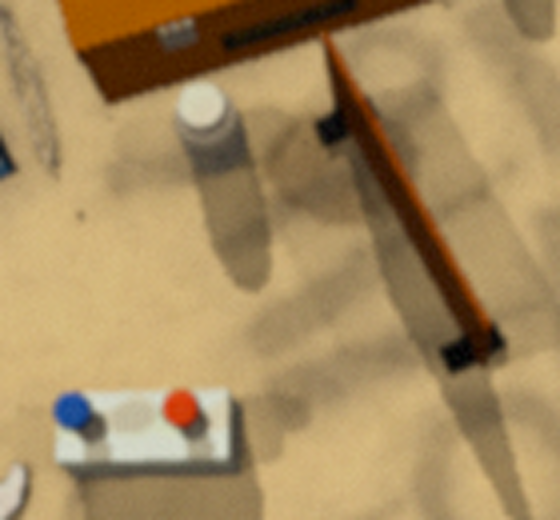

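```bash
cat > fit.py <<'E'
from h import *
from scipy.optimize import least_squares
T=read_camera('top'); S=read_camera('scene')
def full(p,x0,y0,f): return [x0+(p[0]+.5)/f-.5, y0+(p[1]+.5)/f-.5]
# carousel-frame: handle at angle 0 (to check), others 60deg apart ccw
def pt(k,z,r=.062): a=np.radians(60*k); return [r*np.cos(a),r*np.sin(a),z]
top=[(pt(3,.072),(408,212)),(pt(4,.153),(298,103)) ,(pt(2,.153),(523,268)),(pt(0,.116),(254,384)),([0,0,.060],(313,328)),(pt(5,.072),(170,292)),(pt(1,.072),(378,452))]
E
python3 - <<'E'
exec(open('fit.py').read())
# decide handedness in top view: world positions on planes
for P,uv in top:
    w=atz(T,full(uv,290,130,6),P[2]); print(np.round(P,3),np.round(w,4))
sc=[(.072,(323,210)),(.153,(216,86)),(.153,(467,126)),(.116,(296,304)),(.072,(171,316)),(.072,(416,360))]
for z,uv in sc: print(np.round(atz(S,full(uv,270,110,6),z),4))
print('blk')
for z,uv in [(.121,(73,408)),(.121,(181,406)),(.13,(326,38)),(.13,(489,328)),(0.085,(202,104))]: print(np.round(atz(T,full(uv,140,170,4),z),4))
for z,uv in [(.121,(76,424)),(.121,(187,378)),(.13,(172,40)),(.13,(441,192)),(.06,(42,464)),(.06,(67,524)),(.06,(245,452)),(.06,(214,393)),(.085,(72,158))]: print(np.round(atz(S,full(uv,170,170,3.75),z),4))
print(np.round(ray(T,(0,0))[0],3),np.round(ray(S,(0,0))[0],3))
E
```

```text
[-0.062  0.     0.072] [ 0.5647 -0.2366  0.072 ]
[-0.031 -0.054  0.153] [ 0.6004 -0.1861  0.153 ]
[-0.031  0.054  0.153] [ 0.5034 -0.2326  0.153 ]
[0.062 0.    0.116] [ 0.5124 -0.1282  0.116 ]
[0.   0.   0.06] [ 0.538 -0.18   0.06 ]
[ 0.031 -0.054  0.072] [ 0.5733 -0.1291  0.072 ]
[0.031 0.054 0.072] [ 0.4765 -0.1748  0.072 ]
[ 0.5625 -0.2346  0.072 ]
[ 0.5986 -0.1849  0.153 ]
[ 0.5033 -0.2331  0.153 ]
[ 0.5139 -0.1303  0.116 ]
[ 0.5728 -0.1308  0.072 ]
[ 0.4772 -0.1787  0.072 ]
blk
[0.5054 0.3096 0.121 ]
[0.4821 0.2546 0.121 ]
[0.6472 0.0976 0.13  ]
[0.4509 0.0818 0.13  ]
[0.6555 0.1787 0.085 ]
[0.5028 0.3107 0.121 ]
[0.4796 0.2559 0.121 ]
[0.6469 0.0973 0.13  ]
[0.4516 0.0817 0.13  ]
[0.5288 0.3207 0.06  ]
[0.4938 0.3347 0.06  ]
[0.4524 0.2443 0.06  ]
[0.4894 0.2295 0.06  ]
[0.6548 0.1796 0.085 ]
[0.272 0.189 1.112] [0.194 0.497 0.752]
```

```bash
python3 - <<'E'
exec(open('fit.py').read())
obsT=[(P,full(uv,290,130,6)) for P,uv in top]
zs=[pt(3,.072),pt(4,.153),pt(2,.153),pt(0,.116),pt(5,.072),pt(1,.072)]
sc=[(323,210),(216,86),(467,126),(296,304),(171,316),(416,360)]
obsS=[(P,full(uv,270,110,6)) for P,uv in zip(zs,sc)]
def f(p,o=None):
    M=lambda P:[(p[0]+np.cos(p[2])*q[0]-np.sin(p[2])*q[1],p[1]+np.sin(p[2])*q[0]+np.cos(p[2])*q[1],q[2]) for q in P]
    r=[]
    for c,ob in ((T,obsT),(S,obsS)):
        r.append(proj(c,M([a for a,_ in ob]))-np.array([b for _,b in ob]))
    return np.vstack(r).ravel()
s=least_squares(f,[.538,-.182,2.0]); p=s.x; print(p,np.degrees(p[2]),np.round(s.fun.reshape(-1,2),2).tolist())
u=np.array([np.cos(p[2]),np.sin(p[2])]); print('handle',p[:2]+.062*u,'cup',p[:2]-.062*u)
# red index top at z=.028, r~.094
print('idx',atz(T,full((174,510),290,130,6),.028),p[:2]+.09*u)
for uv in [(390,90),(462,193),(412,24),(512,165)]: print('bin',np.round(atz(T,uv,0),3),np.round(atz(T,uv,.25),3))
for uv in [(408,138),(310,92),(318,38),(440,85)]: print('binS',np.round(atz(S,uv,0),3),np.round(atz(S,uv,.2),3))
for uv,z in [((341,116),.1),((267,143),.07)]: print('bott',atz(T,uv,z)) 
E
```

```text
[ 0.53825581 -0.18149194  2.01772792] 115.60729384644934 [[0.24, -0.23], [0.11, 0.11], [0.06, 0.05], [-0.8, 0.79], [0.46, -0.32], [0.46, -0.2], [0.71, -0.31], [-0.22, -0.9], [-0.19, -0.47], [-0.06, 0.1], [-0.27, 1.42], [-0.27, 0.01], [-0.16, 0.52]]
handle [ 0.51145937 -0.12558173] cup [ 0.56505224 -0.23740214]
idx [ 0.49743335 -0.09957101  0.028     ] [ 0.49935776 -0.10033196]
bin [ 0.752 -0.462  0.   ] [ 0.644 -0.316  0.25 ]
bin [ 0.402 -0.479  0.   ] [ 0.373 -0.329  0.25 ]
bin [ 0.926 -0.638  0.   ] [ 0.779 -0.452  0.25 ]
bin [ 0.415 -0.646  0.   ] [ 0.383 -0.458  0.25 ]
binS [ 0.421 -0.514  0.   ] [ 0.361 -0.245  0.2  ]
binS [ 0.797 -0.52   0.   ] [ 0.637 -0.249  0.2  ]
binS [ 1.011 -0.882  0.   ] [ 0.793 -0.515  0.2  ]
binS [ 0.468 -0.874  0.   ] [ 0.395 -0.51   0.2  ]
bott [ 0.69317096 -0.25114803  0.1       ]
bott [ 0.71377703 -0.05415566  0.07      ]
```

```bash
python3 - <<'E'
from h import *
s=bot.sense(); M=R.from_rotvec(s['ee_rot']).as_matrix(); print(M.round(4)); D=np.diag([1,-1,-1.])
print(R.from_matrix(M.T@D).as_rotvec(degrees=True))
E
python3 -m inch '[{"dz":-10,"az":5.26},{"dz":-10,"az":5.26},{"dz":-10,"az":5.26},{"dx":12.3,"dy":-22.5},{"dx":12.3,"dy":-22.5},{"dx":12.3,"dy":-22.5},{"dx":12.3,"dy":-22.5},{"dx":12.3,"dy":-22.5},{"dx":12.3,"dy":-22.5},{"dx":12.3,"dy":-22.5},{"dx":12.3,"dy":-22.5},{"dx":12.3,"dy":-22.5},{"dx":12.3,"dy":-22.5},{}]'
```

```text
[[ 9.622e-01  2.723e-01 -2.000e-04]
 [ 2.723e-01 -9.622e-01  4.000e-04]
 [-1.000e-04 -4.000e-04 -1.000e+00]]
[-2.16274508e-02  8.91483549e-03  1.58035927e+01]invalid input at $[0]: expected keys dx, dy, dz, ax, ay, az
```

```bash
python3 -m inch '[{"dx":0,"dy":0,"dz":-10,"ax":0,"ay":0,"az":5.26},{"dx":0,"dy":0,"dz":-10,"ax":0,"ay":0,"az":5.26},{"dx":0,"dy":0,"dz":-10,"ax":0,"ay":0,"az":5.26},{"dx":12.3,"dy":-22.5,"dz":0,"ax":0,"ay":0,"az":0},{"dx":12.3,"dy":-22.5,"dz":0,"ax":0,"ay":0,"az":0},{"dx":12.3,"dy":-22.5,"dz":0,"ax":0,"ay":0,"az":0},{"dx":12.3,"dy":-22.5,"dz":0,"ax":0,"ay":0,"az":0},{"dx":12.3,"dy":-22.5,"dz":0,"ax":0,"ay":0,"az":0},{"dx":12.3,"dy":-22.5,"dz":0,"ax":0,"ay":0,"az":0},{"dx":12.3,"dy":-22.5,"dz":0,"ax":0,"ay":0,"az":0},{"dx":12.3,"dy":-22.5,"dz":0,"ax":0,"ay":0,"az":0},{"dx":12.3,"dy":-22.5,"dz":0,"ax":0,"ay":0,"az":0},{"dx":12.3,"dy":-22.5,"dz":0,"ax":0,"ay":0,"az":0},{"dx":0,"dy":0,"dz":0,"ax":0,"ay":0,"az":0}]'; cat > st.py <<'E'
from h import *
s=bot.sense(); M=R.from_rotvec(s['ee_rot']).as_matrix()
print('t',round(s['t'],2),'p',s['position'].round(4),'err',R.from_matrix(np.diag([1,-1,-1.])@M).as_rotvec(degrees=True).round(2),'F',s['wrist_force'].round(1),'w',round(85.4*s['gripper_width'],1),'q',np.round(s['q'],2))
E
python3 st.py
```

```text
t: 1.52
position: [0.3037, -0.3956, 0.2618]
ee_rot: [-3.14, -0.013, -0.003]
wrist_force: [0.6, 0.1, 0.3]
gripper_width: 1.003
t 1.52 p [ 0.3037 -0.3956  0.2618] err [ 0.07  0.1  -0.46] F [0.6 0.1 0.3] w 85.6 q [ 1.07 -0.01 -0.21  1.76 -0.    1.38 -0.7 ]
```

```bash
python3 -m inch '[{"dx":16,"dy":-20.8,"dz":0,"ax":0,"ay":0,"az":0},{"dx":16,"dy":-20.8,"dz":0,"ax":0,"ay":0,"az":0},{"dx":16,"dy":-20.8,"dz":0,"ax":0,"ay":0,"az":0},{"dx":16,"dy":-20.8,"dz":0,"ax":0,"ay":0,"az":0},{"dx":16,"dy":-20.8,"dz":0,"ax":0,"ay":0,"az":0},{"dx":16,"dy":-20.8,"dz":0,"ax":0,"ay":0,"az":0},{"dx":16,"dy":-20.8,"dz":0,"ax":0,"ay":0,"az":0},{"dx":16,"dy":-20.8,"dz":0,"ax":0,"ay":0,"az":0},{"dx":16,"dy":-20.8,"dz":0,"ax":0,"ay":0,"az":0},{"dx":16,"dy":-20.8,"dz":0,"ax":0,"ay":0,"az":0},{"dx":16,"dy":-20.8,"dz":0,"ax":0,"ay":0,"az":0},{"dx":16,"dy":-20.8,"dz":0,"ax":0,"ay":0,"az":0},{"dx":16,"dy":-20.8,"dz":0,"ax":0,"ay":0,"az":0},{"dx":0,"dy":0,"dz":0,"ax":0,"ay":0,"az":0}]' >/dev/null; python3 st.py; python3 - <<'E'
from h import *
c=read_camera('wrist'); cv2.imwrite('pics/w1.png',c['img'])
E
```

```text
t 2.68 p [ 0.5105 -0.1242  0.2616] err [ 0.17  0.13 -0.48] F [-0.3  0.9  0. ] w 85.2 q [ 0.73  0.07 -0.56  1.7   0.03  1.38 -1.4 ]
```

View pics/w1.png

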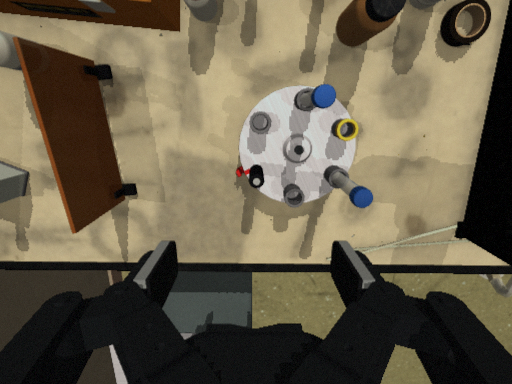

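```bash
cat >> h.py <<'E'
def wrist():
    s=bot.sense(); c=read_camera('wrist')
    M=np.eye(4); M[:3,:3]=R.from_rotvec(s['ee_rot']).as_matrix(); M[:3,3]=s['position']
    X=np.linalg.inv(M@np.array(c['mount'])); c['rvec']=cv2.Rodrigues(X[:3,:3])[0].ravel(); c['tvec']=X[:3,3]
    return c
E
python3 - <<'E'
from h import *
c=wrist()
im=cv2.resize(c['img'][60:230,220:400],None,fx=4,fy=3.5*4/3.5,interpolation=cv2.INTER_CUBIC)
cv2.imwrite('pics/w1z.png',im[:600])
print(proj(c,[[.5115,-.1256,.116],[.565,-.2374,.072],[.5383,-.1815,.06]]))
for uv,z in [((257,182),.116),((346,129),.072),((298,149),.06)]: print(atz(c,uv,z).round(4))
E
```

```text
[[252.49646103 179.03027099]
 [344.46477985 128.02954921]
 [296.01753598 148.338964  ]]
[ 0.5081 -0.1307  0.116 ]
[ 0.5639 -0.2394  0.072 ]
[ 0.5375 -0.1841  0.06  ]
```

View pics/w1z.png

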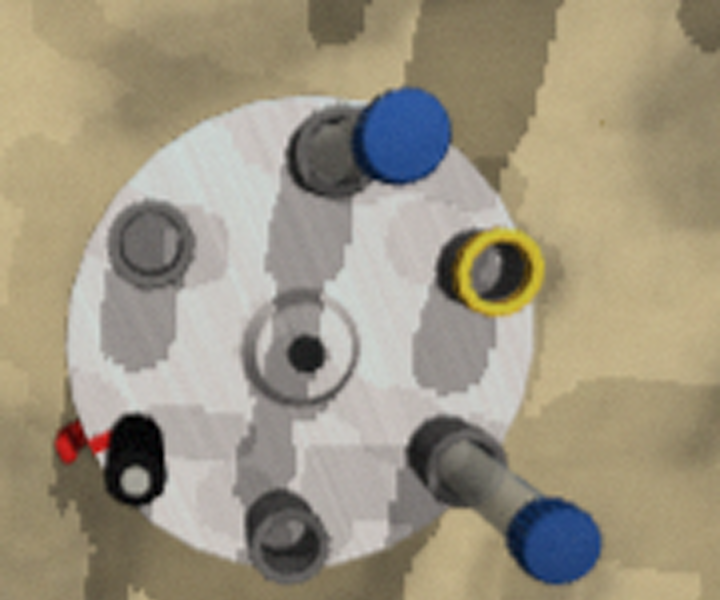

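```bash
python3 -m inch '[{"dx":1.5,"dy":2.8,"dz":20,"ax":0,"ay":0,"az":0},{"dx":0,"dy":0,"dz":20,"ax":0,"ay":0,"az":0},{"dx":0,"dy":0,"dz":20,"ax":0,"ay":0,"az":0},{"dx":0,"dy":0,"dz":20,"ax":0,"ay":0,"az":0},{"dx":0,"dy":0,"dz":20,"ax":0,"ay":0,"az":0},{"dx":0,"dy":0,"dz":20,"ax":0,"ay":0,"az":0},{"dx":0,"dy":0,"dz":20,"ax":0,"ay":0,"az":0},{"dx":0,"dy":0,"dz":20,"ax":0,"ay":0,"az":0},{"dx":0,"dy":0,"dz":20,"ax":0,"ay":0,"az":0},{"dx":0,"dy":0,"dz":0,"ax":0,"ay":0,"az":0},{"dx":0,"dy":0,"dz":0,"ax":0,"ay":0,"az":0}]' >/dev/null; python3 st.py; python3 - <<'E'
from h import *
c=wrist(); cv2.imwrite('pics/w2.png',c['img'])
c=read_camera('scene'); cv2.imwrite('pics/s2.png',cv2.resize(c['img'][80:220,240:390],None,fx=4,fy=4))
E
```

```text
t 3.7 p [ 0.508  -0.134   0.0807] err [ 0.01 -0.14  0.08] F [-0.1 -0.5 -0.1] w 85.5 q [ 0.7   0.23 -0.54  1.91  0.14  1.04 -1.48]
```

View pics/w2.png

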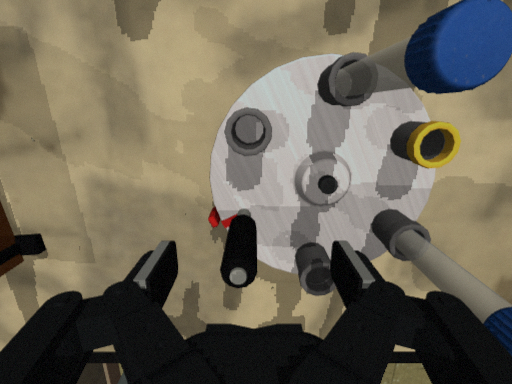

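View pics/s2.png

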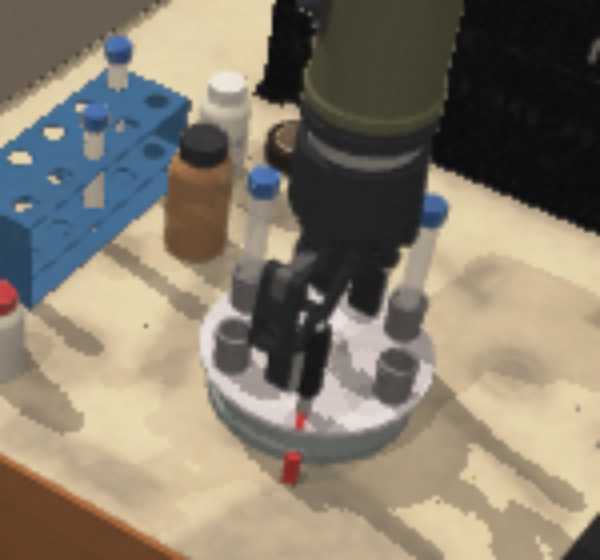

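```bash
python3 st.py; python3 -m inch '[{"dx":2,"dy":-3.5,"dz":0,"ax":0,"ay":0,"az":0},{"dx":2,"dy":-3.5,"dz":0,"ax":0,"ay":0,"az":0},{"dx":0,"dy":0,"dz":0,"ax":0,"ay":0,"az":0},{"dx":0,"dy":0,"dz":0,"ax":0,"ay":0,"az":0}]' >/dev/null; python3 st.py;  python3 - <<'E'
from h import *
c=wrist(); print(proj(c,[.512,-.1275,.116])); cv2.imwrite('pics/w3.png',c['img'])
E
```

```text
t 3.8 p [ 0.5099 -0.1338  0.0826] err [-0.06  0.09  0.05] F [-0.  -0.1  0.4] w 85.2 q [ 0.7   0.23 -0.54  1.91  0.14  1.03 -1.48]
t 4.13 p [ 0.5139 -0.1253  0.082 ] err [-0.02  0.06 -0.08] F [-0.8 -0.2  0.3] w 85.6 q [ 0.69  0.24 -0.55  1.91  0.14  1.04 -1.49]
[[257.93132706 281.46599726]]
```

View pics/w3.png

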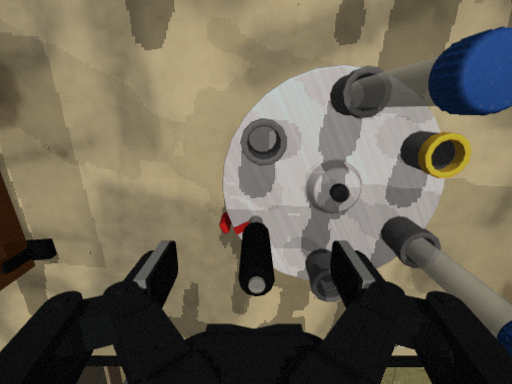

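```bash
python3 -m inch '[{"dx":0,"dy":0,"dz":0,"ax":0,"ay":0,"az":0},{"dx":0,"dy":0,"dz":0,"ax":0,"ay":0,"az":0},{"dx":0,"dy":0,"dz":0,"ax":0,"ay":0,"az":0},{"dx":0,"dy":0,"dz":0,"ax":0,"ay":0,"az":0},{"dx":0,"dy":0,"dz":0,"ax":0,"ay":0,"az":0},{"dx":0,"dy":0,"dz":0,"ax":0,"ay":0,"az":0},{"dx":0,"dy":0,"dz":0,"ax":0,"ay":0,"az":0},{"dx":0,"dy":0,"dz":0,"ax":0,"ay":0,"az":0}]' 5 40 >/dev/null; python3 st.py; python3 st.py; python3 - <<'E'
from h import *
c=wrist(); print(proj(c,[.512,-.1275,.116])); cv2.imwrite('pics/w4.png',c['img'])
E
python3 st.py
```

```text
t 4.85 p [ 0.5135 -0.1263  0.0815] err [-0.04  0.03  0.  ] F [ 0.4 -1.6  0.7] w 16.8 q [ 0.69  0.24 -0.55  1.91  0.14  1.04 -1.49]
t 4.85 p [ 0.5135 -0.1263  0.0815] err [-0.04  0.03  0.  ] F [ 0.4 -1.6  0.7] w 16.8 q [ 0.69  0.24 -0.55  1.91  0.14  1.04 -1.49]
[[255.96918373 281.4714753 ]]
t 4.9 p [ 0.5135 -0.1263  0.0815] err [-0.04  0.03  0.  ] F [ 0.5 -2.3  0.7] w 16.9 q [ 0.69  0.24 -0.55  1.91  0.14  1.04 -1.49]
```

View pics/w4.png

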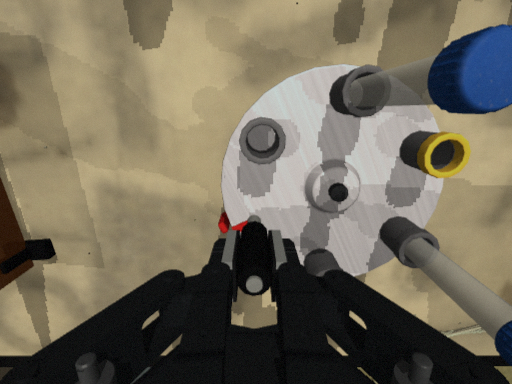

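```bash
python3 - <<'E'
import numpy as np
a=np.radians(114.9+10*np.arange(37)); x=62*np.cos(a); y=62*np.sin(a)
for i in range(36): print(i,round(x[i+1]-x[i],1),round(-(y[i+1]-y[i]),1))
E
```

```text
0 -9.4 5.4
1 -8.3 6.9
2 -7.0 8.3
3 -5.4 9.3
4 -3.7 10.1
5 -1.9 10.6
6 -0.0 10.8
7 1.9 10.6
8 3.7 10.2
9 5.4 9.4
10 6.9 8.3
11 8.3 7.0
12 9.3 5.4
13 10.1 3.7
14 10.6 1.9
15 10.8 0.0
16 10.6 -1.9
17 10.2 -3.7
18 9.4 -5.4
19 8.3 -6.9
20 7.0 -8.3
21 5.4 -9.3
22 3.7 -10.1
23 1.9 -10.6
24 0.0 -10.8
25 -1.9 -10.6
26 -3.7 -10.2
27 -5.4 -9.4
28 -6.9 -8.3
29 -8.3 -7.0
30 -9.3 -5.4
31 -10.1 -3.7
32 -10.6 -1.9
33 -10.8 -0.0
34 -10.6 1.9
35 -10.2 3.7
```

```bash
python3 -m inch '[{"dx":-9.4,"dy":5.4,"dz":0,"ax":0,"ay":0,"az":0},{"dx":-8.3,"dy":6.9,"dz":0,"ax":0,"ay":0,"az":0},{"dx":-7.0,"dy":8.3,"dz":0,"ax":0,"ay":0,"az":0},{"dx":-5.4,"dy":9.3,"dz":0,"ax":0,"ay":0,"az":0},{"dx":-3.7,"dy":10.1,"dz":0,"ax":0,"ay":0,"az":0},{"dx":-1.9,"dy":10.6,"dz":0,"ax":0,"ay":0,"az":0},{"dx":0,"dy":0,"dz":0,"ax":0,"ay":0,"az":0},{"dx":0,"dy":0,"dz":0,"ax":0,"ay":0,"az":0}]'; python3 st.py; python3 - <<'E'
from h import *
c=wrist();  cv2.imwrite('pics/w5.png',c['img'])
E
```

```text
t: 5.57
position: [0.4783, -0.1775, 0.0815]
ee_rot: [3.141, -0.003, 0.005]
wrist_force: [5.7, -1.4, -3.4]
gripper_width: 0.198
t 5.57 p [ 0.4783 -0.1775  0.0815] err [-0.01  0.18  0.09] F [ 5.7 -1.4 -3.4] w 16.9 q [ 0.78  0.19 -0.51  1.95  0.11  1.02 -1.36]
```

View pics/w5.png

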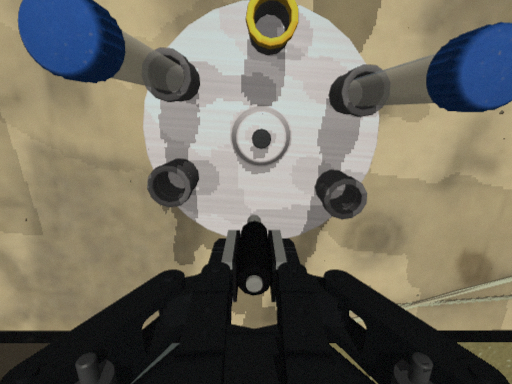

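```bash
python3 -m inch '[{"dx":0.5,"dy":10.8,"dz":0,"ax":0,"ay":0,"az":0},{"dx":2,"dy":10.6,"dz":0,"ax":0,"ay":0,"az":0},{"dx":3.7,"dy":10.2,"dz":0,"ax":0,"ay":0,"az":0},{"dx":5.4,"dy":9.4,"dz":0,"ax":0,"ay":0,"az":0},{"dx":6.9,"dy":8.3,"dz":0,"ax":0,"ay":0,"az":0},{"dx":8.3,"dy":7,"dz":0,"ax":0,"ay":0,"az":0},{"dx":9.3,"dy":5.4,"dz":0,"ax":0,"ay":0,"az":0},{"dx":10.1,"dy":3.7,"dz":0,"ax":0,"ay":0,"az":0},{"dx":10.6,"dy":1.9,"dz":0,"ax":0,"ay":0,"az":0},{"dx":0,"dy":0,"dz":0,"ax":0,"ay":0,"az":0},{"dx":0,"dy":0,"dz":0,"ax":0,"ay":0,"az":0}]'; python3 st.py
```

```text
t: 6.53
position: [0.5352, -0.2441, 0.0814]
ee_rot: [3.141, 0.001, -0.0]
wrist_force: [0.9, 1.1, 4.2]
gripper_width: 0.196
t 6.53 p [ 0.5352 -0.2441  0.0814] err [-0.01 -0.   -0.04] F [0.9 1.1 4.2] w 16.8 q [ 0.78  0.35 -0.47  1.77  0.18  1.07 -1.32]
```

```bash
python3 -m inch '[{"dx":10.8,"dy":0,"dz":0,"ax":0,"ay":0,"az":0},{"dx":10.6,"dy":-1.9,"dz":0,"ax":0,"ay":0,"az":0},{"dx":10.2,"dy":-3.7,"dz":0,"ax":0,"ay":0,"az":0},{"dx":9.4,"dy":-5.4,"dz":0,"ax":0,"ay":0,"az":0},{"dx":8.3,"dy":-6.9,"dz":0,"ax":0,"ay":0,"az":0},{"dx":7,"dy":-8.3,"dz":0,"ax":0,"ay":0,"az":0},{"dx":5.4,"dy":-9.3,"dz":0,"ax":0,"ay":0,"az":0},{"dx":3.7,"dy":-10.1,"dz":0,"ax":0,"ay":0,"az":0},{"dx":1.9,"dy":-10.6,"dz":0,"ax":0,"ay":0,"az":0},{"dx":0,"dy":0,"dz":0,"ax":0,"ay":0,"az":0},{"dx":0,"dy":0,"dz":0,"ax":0,"ay":0,"az":0}]'; python3 st.py;python3 - <<'E'
from h import *
c=wrist();  cv2.imwrite('pics/w6.png',c['img'])
E
```

```text
t: 7.45
position: [0.6022, -0.1856, 0.0815]
ee_rot: [-3.141, -0.004, -0.001]
wrist_force: [2.0, 0.6, 3.4]
gripper_width: 0.196
t 7.45 p [ 0.6022 -0.1856  0.0815] err [ 0.04  0.04 -0.15] F [2.  0.6 3.4] w 16.7 q [ 0.64  0.43 -0.48  1.66  0.22  1.1  -1.47]
```

View pics/w6.png

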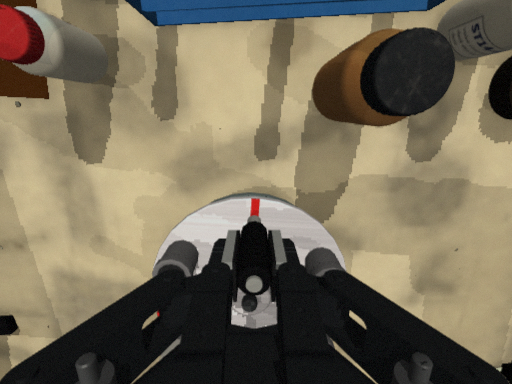

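```bash
python3 -m inch '[{"dx":0,"dy":-10.8,"dz":0,"ax":0,"ay":0,"az":0},{"dx":-1.9,"dy":-10.6,"dz":0,"ax":0,"ay":0,"az":0},{"dx":-3.7,"dy":-10.2,"dz":0,"ax":0,"ay":0,"az":0},{"dx":-5.4,"dy":-9.4,"dz":0,"ax":0,"ay":0,"az":0},{"dx":-6.9,"dy":-8.3,"dz":0,"ax":0,"ay":0,"az":0},{"dx":-8.3,"dy":-7,"dz":0,"ax":0,"ay":0,"az":0},{"dx":-9.3,"dy":-5.4,"dz":0,"ax":0,"ay":0,"az":0},{"dx":-10.1,"dy":-3.7,"dz":0,"ax":0,"ay":0,"az":0},{"dx":-10.6,"dy":-1.9,"dz":0,"ax":0,"ay":0,"az":0},{"dx":-10.8,"dy":0,"dz":0,"ax":0,"ay":0,"az":0},{"dx":-10.6,"dy":1.9,"dz":0,"ax":0,"ay":0,"az":0},{"dx":-10.2,"dy":3.7,"dz":0,"ax":0,"ay":0,"az":0},{"dx":0,"dy":0,"dz":0,"ax":0,"ay":0,"az":0},{"dx":0,"dy":0,"dz":0,"ax":0,"ay":0,"az":0},{"dx":0,"dy":0,"dz":0,"ax":0,"ay":0,"az":0}]'; python3 st.py;python3 - <<'E'
from h import *
c=wrist();  cv2.imwrite('pics/w7.png',c['img'])
E
```

```text
t: 8.75
position: [0.5129, -0.1265, 0.0814]
ee_rot: [3.141, -0.001, -0.002]
wrist_force: [-0.0, -2.3, 5.9]
gripper_width: 0.198
t 8.75 p [ 0.5129 -0.1265  0.0814] err [-0.04 -0.06  0.04] F [-0.  -2.3  5.9] w 16.9 q [ 0.67  0.23 -0.53  1.91  0.14  1.04 -1.49]
```

View pics/w7.png

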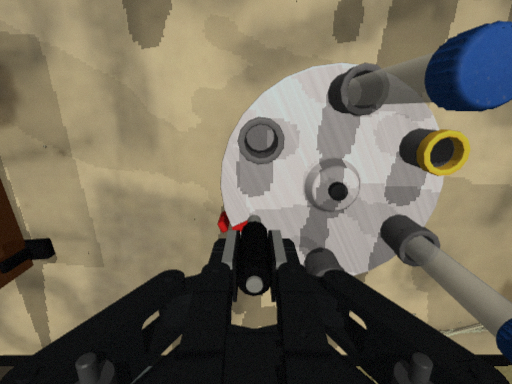

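```bash
python3 -m inch '[{"dx":0,"dy":0,"dz":0,"ax":0,"ay":0,"az":0},{"dx":0,"dy":0,"dz":0,"ax":0,"ay":0,"az":0},{"dx":0,"dy":0,"dz":0,"ax":0,"ay":0,"az":0},{"dx":0,"dy":0,"dz":0,"ax":0,"ay":0,"az":0},{"dx":0,"dy":0,"dz":0,"ax":0,"ay":0,"az":0},{"dx":0,"dy":0,"dz":0,"ax":0,"ay":0,"az":0},{"dx":0,"dy":0,"dz":-18,"ax":0,"ay":0,"az":0},{"dx":0,"dy":0,"dz":-20,"ax":0,"ay":0,"az":0},{"dx":0,"dy":0,"dz":-20,"ax":0,"ay":0,"az":0},{"dx":0,"dy":0,"dz":-20,"ax":0,"ay":0,"az":0},{"dx":0,"dy":0,"dz":-20,"ax":0,"ay":0,"az":0},{"dx":0,"dy":0,"dz":-20,"ax":0,"ay":0,"az":0},{"dx":0,"dy":0,"dz":-20,"ax":0,"ay":0,"az":0},{"dx":0,"dy":0,"dz":-20,"ax":0,"ay":0,"az":0},{"dx":0,"dy":0,"dz":-20,"ax":0,"ay":0,"az":0},{"dx":0,"dy":0,"dz":0,"ax":0,"ay":0,"az":0},{"dx":0,"dy":0,"dz":0,"ax":0,"ay":0,"az":0}]' 85 >/dev/null; python3 st.py;python3 - <<'E'
from h import *
c=wrist();  cv2.imwrite('pics/w8.png',cv2.resize(c['img'][60:230,200:400],None,fx=3,fy=3,interpolation=cv2.INTER_CUBIC))
cv2.imwrite('pics/w8f.png',c['img'])
c=read_camera('scene'); cv2.imwrite('pics/s8.png',cv2.resize(c['img'][110:210,270:370],None,fx=6,fy=6,interpolation=cv2.INTER_CUBIC))
E
```

```text
t 10.22 p [ 0.5145 -0.1257  0.2603] err [-0.05  0.12 -0.04] F [ 0.3 -0.6  0.9] w 84.8 q [ 0.7   0.08 -0.54  1.69  0.04  1.38 -1.41]
```

View pics/w8.png

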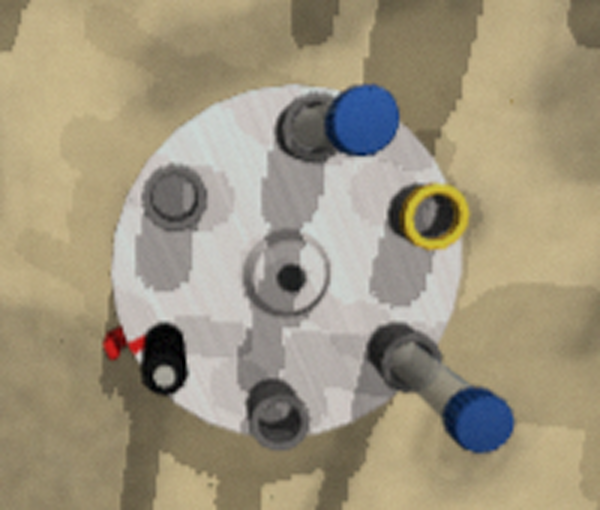

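View pics/s8.png

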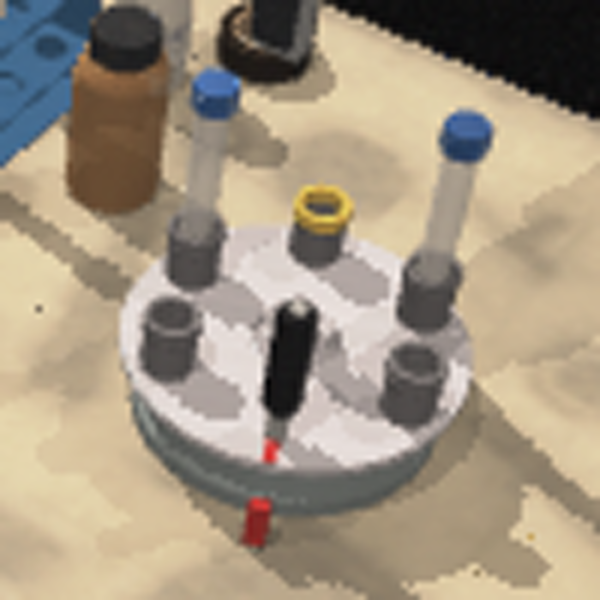

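```bash
python3 - <<'E'
from h import *
a=cv2.imread('pics/scene0.png'); b=read_camera('scene')['img']
def cen(im,lo,hi,win):
    x,y,w,h=win; hs=cv2.cvtColor(im[y:y+h,x:x+w],cv2.COLOR_BGR2HSV); m=cv2.inRange(hs,lo,hi); M=cv2.moments(m,True); return round(M['m10']/M['m00'],2),round(M['m01']/M['m00'],2),M['m00']
for n,lo,hi,w in [('yel',(22,140,120),(35,255,255),(312,135,24,20)),('bl1',(100,120,80),(125,255,255),(295,118,25,20)),('bl2',(100,120,80),(125,255,255),(335,125,25,20)),('blk',(0,0,0),(180,255,50),(308,155,20,30))]: print(n,cen(a,lo,hi,w),cen(b,lo,hi,w))
# wrist yellow
c=wrist(); u=cen(c['img'],(22,140,120),(35,255,255),(320,110,60,40)); print(u,atz(c,u[:2],.072))
E
```

```text
yel (11.14, 8.67, 21.0) (11.1, 8.81, 21.0)
bl1 (10.53, 6.8, 40.0) (10.51, 6.9, 41.0)
bl2 (12.16, 7.2, 44.0) (12.1, 7.05, 42.0)
blk (9.48, 15.0, 101.0) (9.5, 15.02, 102.0)
(26.16, 20.17, 192.0) [0.68142307 0.1199447  0.072     ]
```

```bash
python3 -m inch '[{"dx":0,"dy":0,"dz":0,"ax":0,"ay":0,"az":-6.7},{"dx":0,"dy":0,"dz":0,"ax":0,"ay":0,"az":-6.7},{"dx":0,"dy":0,"dz":0,"ax":0,"ay":0,"az":-6.7},{"dx":0,"dy":0,"dz":0,"ax":0,"ay":0,"az":-6.7},{"dx":0,"dy":0,"dz":0,"ax":0,"ay":0,"az":-6.7},{"dx":0,"dy":0,"dz":0,"ax":0,"ay":0,"az":-6.7},{"dx":0,"dy":0,"dz":0,"ax":0,"ay":0,"az":-6.7},{"dx":0,"dy":0,"dz":0,"ax":0,"ay":0,"az":-6.7},{"dx":0,"dy":0,"dz":0,"ax":0,"ay":0,"az":-6.7},{"dx":0,"dy":0,"dz":0,"ax":0,"ay":0,"az":-6.7},{"dx":0,"dy":0,"dz":0,"ax":0,"ay":0,"az":0}]' 45 >/dev/null; python3 st.py
python3 -m inch '[{"dx":22.5,"dy":-12,"dz":0,"ax":0,"ay":0,"az":0},{"dx":22.5,"dy":-12,"dz":0,"ax":0,"ay":0,"az":0},{"dx":22.5,"dy":-12,"dz":0,"ax":0,"ay":0,"az":0},{"dx":22.5,"dy":-12,"dz":0,"ax":0,"ay":0,"az":0},{"dx":22.5,"dy":-12,"dz":0,"ax":0,"ay":0,"az":0},{"dx":22.5,"dy":-12,"dz":0,"ax":0,"ay":0,"az":0},{"dx":22.5,"dy":-12,"dz":0,"ax":0,"ay":0,"az":0},{"dx":22.5,"dy":-12,"dz":0,"ax":0,"ay":0,"az":0},{"dx":22.5,"dy":-12,"dz":0,"ax":0,"ay":0,"az":0},{"dx":22.5,"dy":-12,"dz":0,"ax":0,"ay":0,"az":0},{"dx":22.5,"dy":-12,"dz":0,"ax":0,"ay":0,"az":0},{"dx":22.5,"dy":-12,"dz":0,"ax":0,"ay":0,"az":0},{"dx":22.5,"dy":-12,"dz":0,"ax":0,"ay":0,"az":0},{"dx":22.5,"dy":-12,"dz":0,"ax":0,"ay":0,"az":0},{"dx":22.5,"dy":-12,"dz":0,"ax":0,"ay":0,"az":0},{"dx":0,"dy":0,"dz":0,"ax":0,"ay":0,"az":0},{"dx":0,"dy":0,"dz":0,"ax":0,"ay":0,"az":0}]' >/dev/null; python3 st.py
python3 - <<'E'
from h import *
c=wrist();  cv2.imwrite('pics/w9.png',c['img']); print(proj(c,[.481,.2555,.121]))
E
```

```text
t 11.33 p [ 0.5134 -0.1256  0.2582] err [  0.09  -0.07 -67.19] F [ 0.5  0.4 -0.5] w 45.2 q [ 0.75  0.08 -0.59  1.69  0.05  1.38 -0.24]
t 12.75 p [0.4789 0.2568 0.2587] err [ 6.000e-02 -6.000e-02 -6.709e+01] F [ 1.1 -0.2  0.5] w 45.2 q [ 0.3   0.17 -0.93  1.65  0.13  1.39 -1.04]
[[256.14057951 183.04024637]]
```

View pics/w9.png

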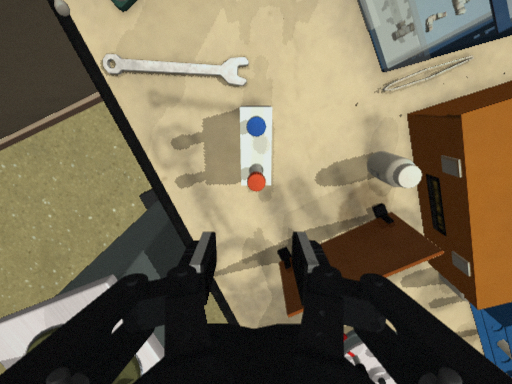

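```bash
python3 - <<'E'
from h import *
s=bot.sense(); c=wrist(); hs=cv2.cvtColor(c['img'],cv2.COLOR_BGR2HSV)[160:200,235:280]
m=cv2.inRange(hs,(0,150,90),(15,255,255))
(x,y),r=cv2.minEnclosingCircle(cv2.findNonZero(m)); M=cv2.moments(m,True); print(x+235,y+160,r,M['m10']/M['m00']+235,M['m01']/M['m00']+160)
w=atz(c,(x+235,y+160),.119); print(w)
Rm=R.from_rotvec(s['ee_rot']).as_matrix(); print('tool delta mm',(Rm.T@(w-s['position'])*1000).round(1), s['position'])
print('est other', (Rm.T@(np.array([.481,.2553,.121])-s['position'])*1000).round(1))
E
```

```text
254.54545402526855 180.0 9.35313892364502 254.77735849056603 180.0679245283019
[0.48127181 0.25705299 0.119     ]
tool delta mm [  2.6   0.9 139.6] [0.47959786 0.25508924 0.25861888]
est other [  0.9   1.3 137.6]
```

```bash
python3 -m inch '[{"dx":1.5,"dy":1,"dz":10,"ax":0,"ay":0,"az":0},{"dx":0,"dy":0,"dz":20,"ax":0,"ay":0,"az":0},{"dx":0,"dy":0,"dz":20,"ax":0,"ay":0,"az":0},{"dx":0,"dy":0,"dz":20,"ax":0,"ay":0,"az":0},{"dx":0,"dy":0,"dz":20,"ax":0,"ay":0,"az":0},{"dx":0,"dy":0,"dz":20,"ax":0,"ay":0,"az":0},{"dx":0,"dy":0,"dz":0,"ax":0,"ay":0,"az":0},{"dx":0,"dy":0,"dz":0,"ax":0,"ay":0,"az":0}]' >/dev/null; python3 st.py
python3 - <<'E'
from h import *
P=[];
s=bot.sense(); c=wrist(); hs=cv2.cvtColor(c['img'],cv2.COLOR_BGR2HSV)
cv2.imwrite('pics/w10.png',c['img'])
m=cv2.inRange(hs[:,200:310],(0,150,90),(15,255,255)); n,l,st,ce=cv2.connectedComponentsWithStats(m); k=1+st[1:,4].argmax(); print(st[k],ce[k])
u=ce[k]+[200,0]; w=atz(c,u,.12); Rm=R.from_rotvec(s['ee_rot']).as_matrix(); print(u,w,'tool',(Rm.T@(w-s['position'])*1000).round(1))
E
```

```text
t 13.52 p [0.481  0.2547 0.1481] err [ 2.00e-02 -1.70e-01 -6.69e+01] F [-0.2 -0.1  1.1] w 44.6 q [ 0.26  0.26 -0.9   1.79  0.22  1.19 -1.11]
[ 39 204  29  31 663] [ 53.63951735 220.16440422]
[253.63951735 220.16440422] [0.48211906 0.25747317 0.12      ] tool [ 3.  -0.  28.1]
```

View pics/w10.png

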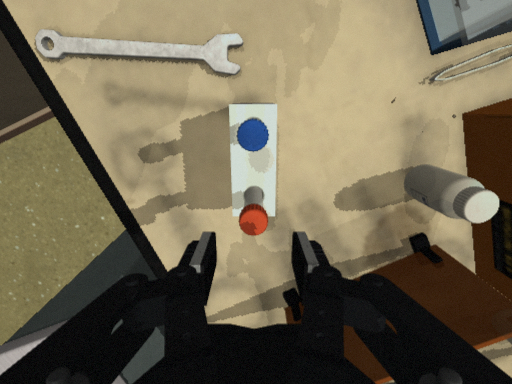

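```bash
python3 -m inch '[{"dx":1.5,"dy":0,"dz":13,"ax":0,"ay":0,"az":0},{"dx":0,"dy":0,"dz":13,"ax":0,"ay":0,"az":0},{"dx":0,"dy":0,"dz":13,"ax":0,"ay":0,"az":0},{"dx":0,"dy":0,"dz":13,"ax":0,"ay":0,"az":0},{"dx":0,"dy":0,"dz":0,"ax":0,"ay":0,"az":0},{"dx":0,"dy":0,"dz":0,"ax":0,"ay":0,"az":0}]' >/dev/null; python3 st.py
python3 - <<'E'
from h import *
c=wrist()
cv2.imwrite('pics/w11.png',c['img'])
c=read_camera('scene'); cv2.imwrite('pics/s11.png',cv2.resize(c['img'][240:330,160:260],None,fx=6,fy=6,interpolation=cv2.INTER_CUBIC))
E
python3 st.py
```

```text
t 14.07 p [0.4811 0.2574 0.096 ] err [ 5.000e-02 -1.500e-01 -6.705e+01] F [-0.6  0.5  1.3] w 44.7 q [ 0.22  0.33 -0.88  1.84  0.28  1.1  -1.16]
t 14.17 p [0.4822 0.258  0.0975] err [ 1.000e-02  2.000e-02 -6.704e+01] F [0.7 0.3 0.4] w 45.2 q [ 0.22  0.33 -0.88  1.84  0.28  1.1  -1.16]
```

View pics/w11.png

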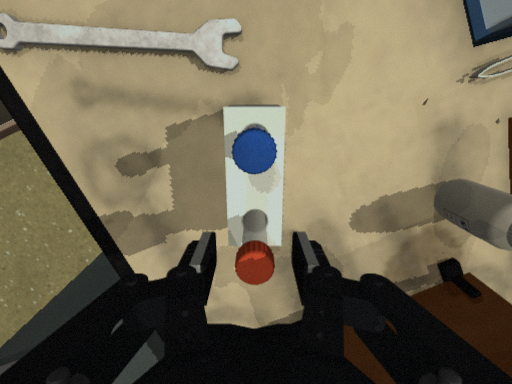

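View pics/s11.png

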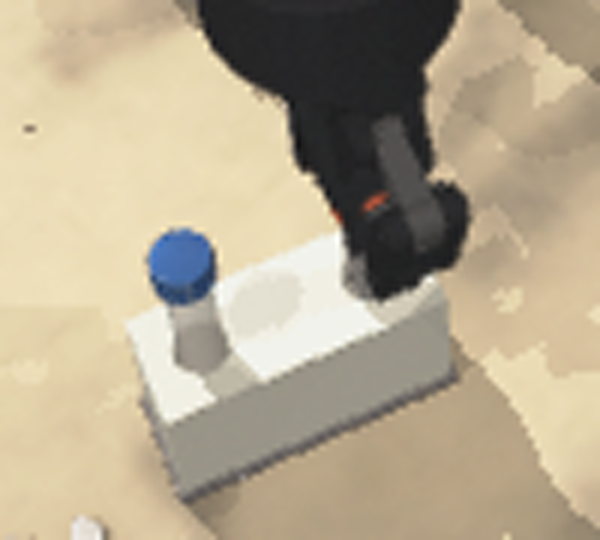

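```bash
python3 - <<'E'
from h import *
c=read_camera('wrist'); X=np.linalg.inv(np.array(c['mount']))
for t in [(0,0,-.0245),(.0105,0,-.0245),(-.0105,0,-.0245),(.0105,0,-.0105),(0,.0105,-.0245)]:
    p=np.array(c['K'])@(X@np.array([*t,1]))[:3]; print(t,(p[:2]/p[2]).round(1))
E
python3 -c "
import cv2
im=cv2.imread('pics/w11.png')[200:320,190:320]; cv2.imwrite('pics/w11z.png',cv2.resize(im,None,fx=5,fy=5))"
```

```text
(0, 0, -0.0245) [253.6 266.6]
(0.0105, 0, -0.0245) [253.6 248.4]
(-0.0105, 0, -0.0245) [253.6 284. ]
(0.0105, 0, -0.0105) [253.6 235.6]
(0, 0.0105, -0.0245) [274.1 266.6]
```

View pics/w11z.png

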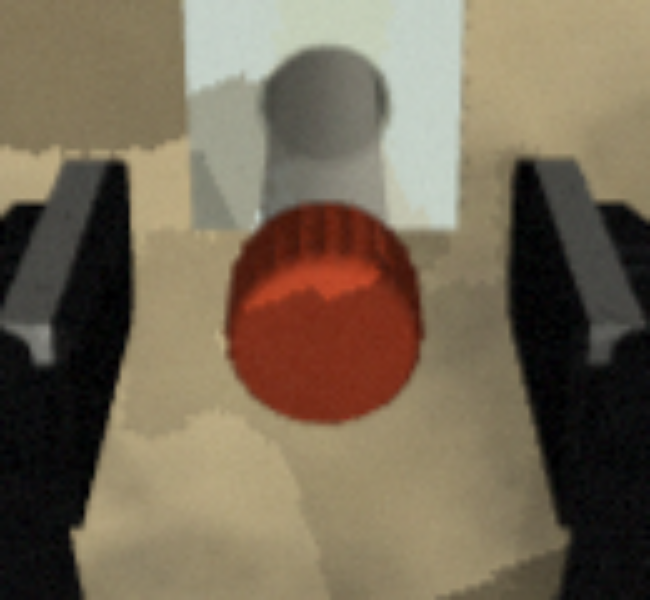

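```bash
python3 -m inch '[{"dx":0,"dy":0,"dz":0,"ax":0,"ay":0,"az":0},{"dx":0,"dy":0,"dz":0,"ax":0,"ay":0,"az":0},{"dx":0,"dy":0,"dz":0,"ax":0,"ay":0,"az":0},{"dx":0,"dy":0,"dz":0,"ax":0,"ay":0,"az":0},{"dx":0,"dy":0,"dz":0,"ax":0,"ay":0,"az":0},{"dx":0,"dy":0,"dz":0,"ax":0,"ay":0,"az":0}]' 8 40 >/dev/null; python3 st.py
python3 -m inch '[{"dx":0,"dy":0,"dz":-8,"ax":0,"ay":0,"az":0},{"dx":0,"dy":0,"dz":-10,"ax":0,"ay":0,"az":0},{"dx":0,"dy":0,"dz":-10,"ax":0,"ay":0,"az":0},{"dx":0,"dy":0,"dz":-12,"ax":0,"ay":0,"az":0},{"dx":0,"dy":0,"dz":-15,"ax":0,"ay":0,"az":0},{"dx":0,"dy":0,"dz":-15,"ax":0,"ay":0,"az":0},{"dx":0,"dy":0,"dz":-20,"ax":0,"ay":0,"az":0},{"dx":0,"dy":0,"dz":-20,"ax":0,"ay":0,"az":0},{"dx":0,"dy":0,"dz":-20,"ax":0,"ay":0,"az":0},{"dx":0,"dy":0,"dz":-20,"ax":0,"ay":0,"az":0},{"dx":0,"dy":0,"dz":-10,"ax":0,"ay":0,"az":0},{"dx":0,"dy":0,"dz":0,"ax":0,"ay":0,"az":0},{"dx":0,"dy":0,"dz":0,"ax":0,"ay":0,"az":0}]' >/dev/null; python3 st.py
python3 - <<'E'
from h import *
c=wrist()
cv2.imwrite('pics/w12.png',c['img'])
c=read_camera('scene'); cv2.imwrite('pics/s12.png',cv2.resize(c['img'][170:330,140:300],None,fx=3.7,fy=3.7,interpolation=cv2.INTER_CUBIC))
E
```

```text
t 14.72 p [0.4825 0.2579 0.0979] err [-2.000e-02  7.000e-02 -6.702e+01] F [-0.4 -0.1  5.3] w 19.2 q [ 0.22  0.33 -0.88  1.84  0.28  1.1  -1.16]
t 15.8 p [0.482  0.2577 0.2575] err [-4.000e-02  3.000e-02 -6.702e+01] F [-0.5 -0.  -1. ] w 18.7 q [ 0.3   0.17 -0.93  1.65  0.14  1.39 -1.05]
```

View pics/w12.png

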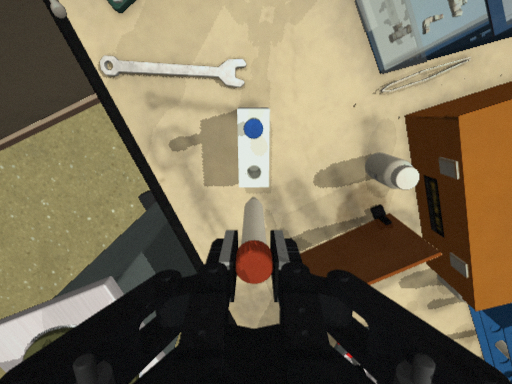

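View pics/s12.png

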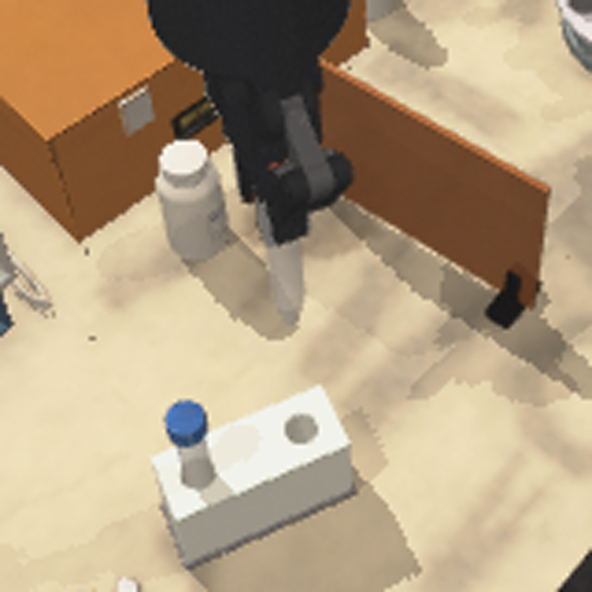

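```bash
python3 -m inch '[{"dx":0,"dy":0,"dz":-15,"ax":0,"ay":0,"az":0},{"dx":0,"dy":0,"dz":-15,"ax":0,"ay":0,"az":0},{"dx":-8,"dy":5.1,"dz":0,"ax":0,"ay":0,"az":0},{"dx":-14,"dy":8.9,"dz":0,"ax":0,"ay":0,"az":0},{"dx":-20,"dy":12.7,"dz":0,"ax":0,"ay":0,"az":0},{"dx":-20,"dy":12.7,"dz":0,"ax":0,"ay":0,"az":0},{"dx":-20,"dy":12.7,"dz":0,"ax":0,"ay":0,"az":0},{"dx":-20,"dy":12.7,"dz":0,"ax":0,"ay":0,"az":0},{"dx":-20,"dy":12.7,"dz":0,"ax":0,"ay":0,"az":0},{"dx":-20,"dy":12.7,"dz":0,"ax":0,"ay":0,"az":0},{"dx":-20,"dy":12.7,"dz":0,"ax":0,"ay":0,"az":0},{"dx":-20,"dy":12.7,"dz":0,"ax":0,"ay":0,"az":0},{"dx":-20,"dy":12.7,"dz":0,"ax":0,"ay":0,"az":0},{"dx":-20,"dy":12.7,"dz":0,"ax":0,"ay":0,"az":0},{"dx":-20,"dy":12.7,"dz":0,"ax":0,"ay":0,"az":0},{"dx":-20,"dy":12.7,"dz":0,"ax":0,"ay":0,"az":0},{"dx":-20,"dy":12.7,"dz":0,"ax":0,"ay":0,"az":0},{"dx":-14,"dy":8.9,"dz":0,"ax":0,"ay":0,"az":0},{"dx":0,"dy":0,"dz":0,"ax":0,"ay":0,"az":0}]' >/dev/null; python3 st.py
```

```text
t 17.48 p [ 0.5388 -0.0938  0.2853] err [ 5.000e-02 -1.700e-01 -6.662e+01] F [ 0.2 -0.5 -0.8] w 19.0 q [ 0.72  0.12 -0.65  1.6   0.08  1.44 -0.34]
```

```bash
python3 -m inch '[{"dx":-10,"dy":6.5,"dz":0,"ax":0,"ay":0,"az":0},{"dx":-18,"dy":12,"dz":0,"ax":0,"ay":0,"az":0},{"dx":-20,"dy":13,"dz":0,"ax":0,"ay":0,"az":0},{"dx":-20,"dy":13,"dz":0,"ax":0,"ay":0,"az":0},{"dx":-20,"dy":13,"dz":0,"ax":0,"ay":0,"az":0},{"dx":-18,"dy":12,"dz":0,"ax":0,"ay":0,"az":0},{"dx":-10,"dy":6.6,"dz":0,"ax":0,"ay":0,"az":0},{"dx":-5,"dy":3.6,"dz":0,"ax":0,"ay":0,"az":0},{"dx":0,"dy":0,"dz":0,"ax":0,"ay":0,"az":0},{"dx":0,"dy":0,"dz":0,"ax":0,"ay":0,"az":0}]' >/dev/null; python3 st.py
python3 - <<'E'
from h import *
c=wrist()
cv2.imwrite('pics/w13.png',c['img'])
c=read_camera('scene'); cv2.imwrite('pics/s13.png',cv2.resize(c['img'][60:210,250:400],None,fx=4,fy=4,interpolation=cv2.INTER_CUBIC))
c=read_camera('top'); cv2.imwrite('pics/t13.png',cv2.resize(c['img'][100:240,270:410],None,fx=4,fy=4,interpolation=cv2.INTER_CUBIC))
E
```

```text
t 18.32 p [ 0.5659 -0.2291  0.2872] err [ 6.000e-02  3.000e-02 -6.713e+01] F [ 0.1  0.6 -0.2] w 19.4 q [ 0.81  0.26 -0.57  1.45  0.14  1.47 -0.16]
```

View pics/w13.png

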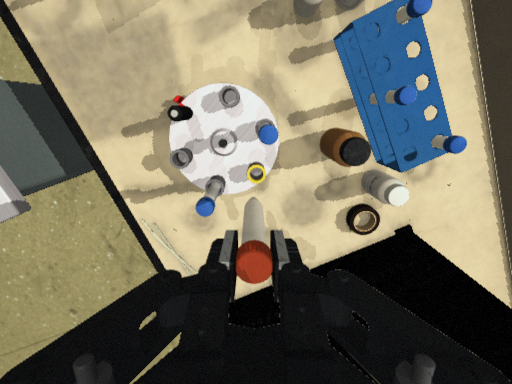

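View pics/s13.png

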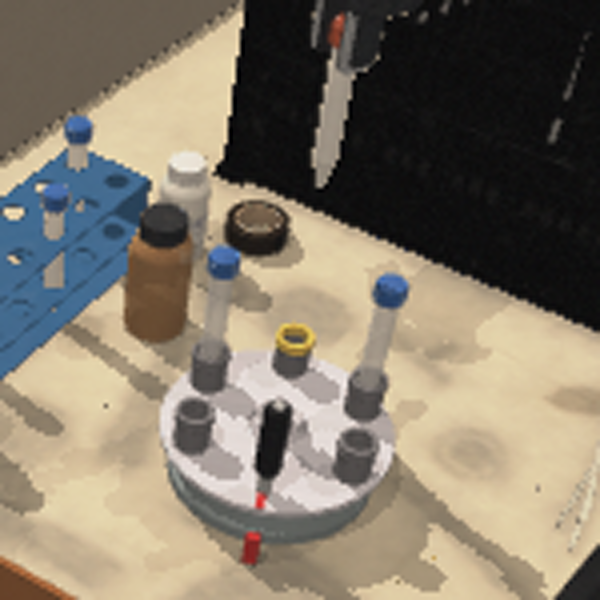

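View pics/t13.png

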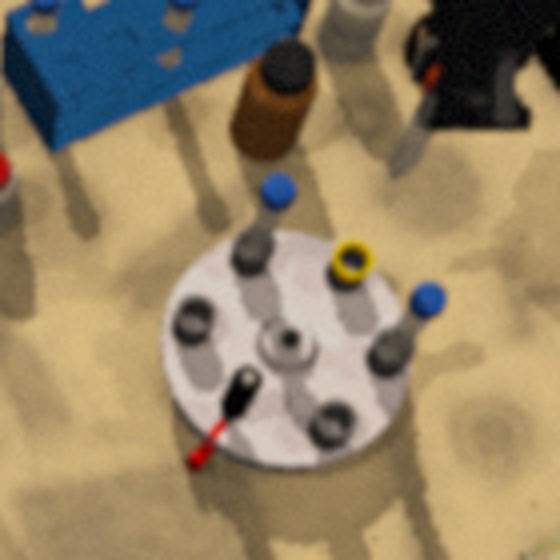

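```bash
cat > cup.py <<'E'
from h import *
import sys
tz=float(sys.argv[1])  # true-ish TCP z
c=read_camera('wrist'); X=np.array(c['mount']); K=np.array(c['K']); Xi=np.linalg.inv(X)
hs=cv2.cvtColor(c['img'],cv2.COLOR_BGR2HSV); m=cv2.inRange(hs,(22,140,110),(35,255,255))
n,l,st,ce=cv2.connectedComponentsWithStats(m); k=1+st[1:,4].argmax(); pts=cv2.findNonZero((l==k).astype(np.uint8))
(x,y),r=cv2.minEnclosingCircle(pts); h=cv2.convexHull(pts); M=cv2.moments(h); u=[M['m10']/M['m00'],M['m01']/M['m00']]; print('px',(x,y),r,u,st[k])
d=X[:3,:3]@np.linalg.inv(K)@np.array([*u,1]); o=X[:3,3]; Z=tz-.072; print('cup in tool mm',((o+d*(Z-o[2])/d[2])*1000).round(1))
p=K@(Xi@np.array([0,0,.0875,1]))[:3]; print('tip pred',p[:2]/p[2])
cv2.imwrite('pics/'+sys.argv[2],cv2.resize(c['img'][150:290,190:320],None,fx=4.2,fy=4.2,interpolation=cv2.INTER_CUBIC))
E
python3 cup.py .2868 w13z.png; python3 st.py
```

```text
px (255.9499969482422, 173.1750030517578) 9.38536262512207 [255.86886304909558, 173.22028423772608] [247 164  19  19 146]
cup in tool mm [ -7.5   2.9 214.8]
tip pred [253.71838219 197.27173976]
t 18.52 p [ 0.5659 -0.2291  0.2877] err [-2.000e-02  2.000e-02 -6.715e+01] F [0.5 0.4 0.4] w 19.7 q [ 0.81  0.26 -0.57  1.45  0.14  1.47 -0.16]
```

View pics/w13z.png

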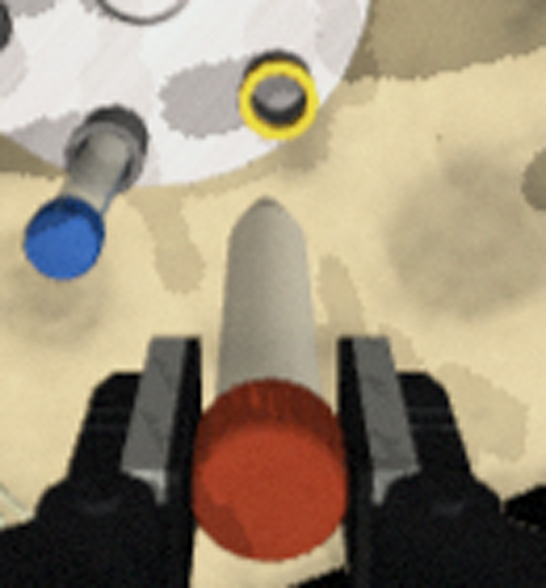

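```bash
python3 -m inch '[{"dx":-4,"dy":1.5,"dz":0,"ax":0,"ay":0,"az":0},{"dx":-3.5,"dy":1.4,"dz":0,"ax":0,"ay":0,"az":0},{"dx":0,"dy":0,"dz":10,"ax":0,"ay":0,"az":0},{"dx":0,"dy":0,"dz":15,"ax":0,"ay":0,"az":0},{"dx":0,"dy":0,"dz":15,"ax":0,"ay":0,"az":0},{"dx":0,"dy":0,"dz":15,"ax":0,"ay":0,"az":0},{"dx":0,"dy":0,"dz":15,"ax":0,"ay":0,"az":0},{"dx":0,"dy":0,"dz":15,"ax":0,"ay":0,"az":0},{"dx":0,"dy":0,"dz":5,"ax":0,"ay":0,"az":0},{"dx":0,"dy":0,"dz":0,"ax":0,"ay":0,"az":0},{"dx":0,"dy":0,"dz":0,"ax":0,"ay":0,"az":0},{"dx":0,"dy":0,"dz":0,"ax":0,"ay":0,"az":0}]' >/dev/null; python3 st.py; python3 cup.py .197 w14z.png; python3 st.py
python3 - <<'E'
from h import *
c=read_camera('scene'); cv2.imwrite('pics/s14.png',cv2.resize(c['img'][60:210,250:400],None,fx=4,fy=4,interpolation=cv2.INTER_CUBIC))
E
python3 st.py
```

```text
t 19.52 p [ 0.566  -0.239   0.1983] err [-8.000e-02  5.000e-02 -6.702e+01] F [ 0.1 -0.2  0.5] w 19.5 q [ 0.81  0.31 -0.56  1.58  0.17  1.3  -0.17]
px (252.7283172607422, 184.15896606445312) 12.341381072998047 [252.69058295964126, 184.14798206278027] [241 172  24  25 252]
cup in tool mm [  2.   -1.1 125. ]
tip pred [253.71816626 197.27173638]
t 19.57 p [ 0.5661 -0.239   0.1984] err [-1.000e-01  6.000e-02 -6.702e+01] F [-0.1  0.1 -0.5] w 19.2 q [ 0.81  0.31 -0.56  1.58  0.17  1.3  -0.17]
t 19.62 p [ 0.566  -0.239   0.1984] err [-1.000e-01  5.000e-02 -6.702e+01] F [ 0.   0.4 -0. ] w 19.3 q [ 0.81  0.31 -0.56  1.58  0.17  1.3  -0.17]
```

View pics/w14z.png

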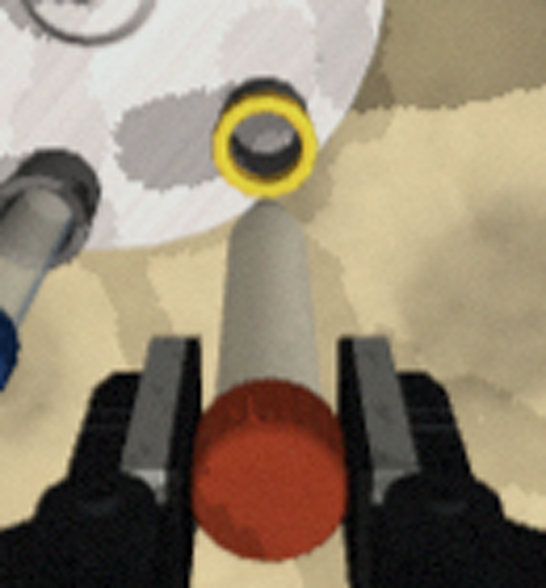

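View pics/s14.png

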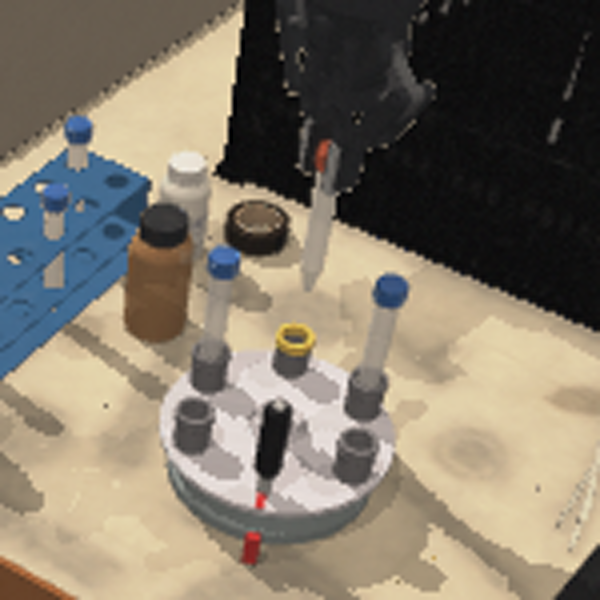

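```bash
python3 -m inch '[{"dx":2,"dy":-1.1,"dz":4,"ax":0,"ay":0,"az":0},{"dx":0,"dy":0,"dz":6,"ax":0,"ay":0,"az":0},{"dx":0,"dy":0,"dz":6,"ax":0,"ay":0,"az":0},{"dx":0,"dy":0,"dz":6,"ax":0,"ay":0,"az":0},{"dx":0,"dy":0,"dz":4,"ax":0,"ay":0,"az":0},{"dx":0,"dy":0,"dz":2,"ax":0,"ay":0,"az":0},{"dx":0,"dy":0,"dz":0,"ax":0,"ay":0,"az":0},{"dx":0,"dy":0,"dz":0,"ax":0,"ay":0,"az":0}]' >/dev/null; python3 st.py; python3 cup.py .170 w15z.png; python3 st.py
python3 - <<'E'
from h import *
c=read_camera('scene'); cv2.imwrite('pics/s15.png',cv2.resize(c['img'][80:210,260:390],None,fx=4.6,fy=4.6,interpolation=cv2.INTER_CUBIC))
print(proj(c,[[.5655,-.237,.072],[.5655,-.237,.082],[.5655,-.237,.092]]))
c=read_camera('top'); cv2.imwrite('pics/t15.png',cv2.resize(c['img'][100:240,270:410],None,fx=4,fy=4,interpolation=cv2.INTER_CUBIC))
E
python3 st.py
```

```text
t 20.28 p [ 0.5652 -0.2366  0.1692] err [ 1.000e-02 -1.000e-02 -6.702e+01] F [-0.3 -0.4  0.1] w 19.5 q [ 0.81  0.33 -0.55  1.61  0.18  1.25 -0.18]
px (254.48484802246094, 194.4242401123047) 13.701126098632812 [254.77755969905135, 193.41020608439646] [241 181  28  25 227]
cup in tool mm [ 0.4  1.  98. ]
tip pred [253.71776155 197.27175872]
t 20.33 p [ 0.5654 -0.2366  0.1695] err [-2.000e-02  1.000e-02 -6.702e+01] F [0.4 0.4 0.5] w 19.1 q [ 0.81  0.33 -0.55  1.61  0.18  1.25 -0.18]
[[322.98027178 143.68455009]
 [323.51957927 140.89625404]
 [324.06669612 138.06758251]]
t 20.43 p [ 0.5655 -0.2366  0.1697] err [-4.000e-02  2.000e-02 -6.702e+01] F [ 0.7  0.1 -1. ] w 19.1 q [ 0.81  0.33 -0.55  1.61  0.18  1.25 -0.18]
```

View pics/w15z.png

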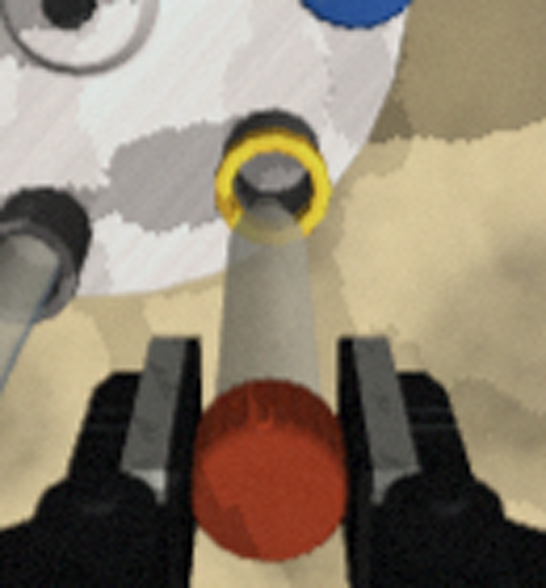

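View pics/s15.png

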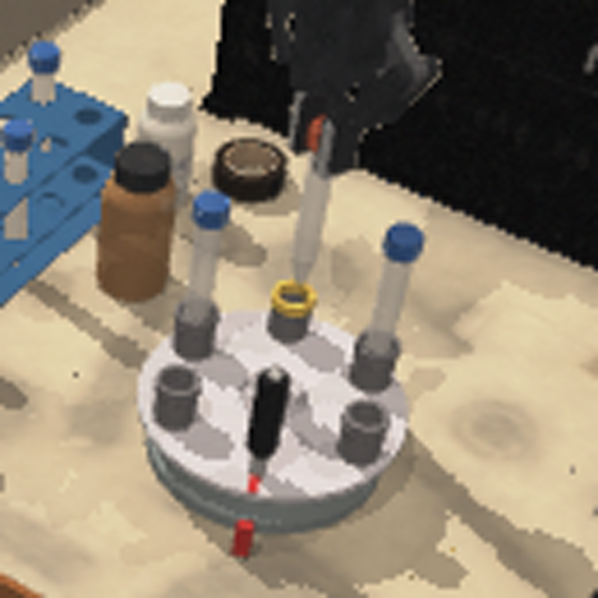

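View pics/t15.png

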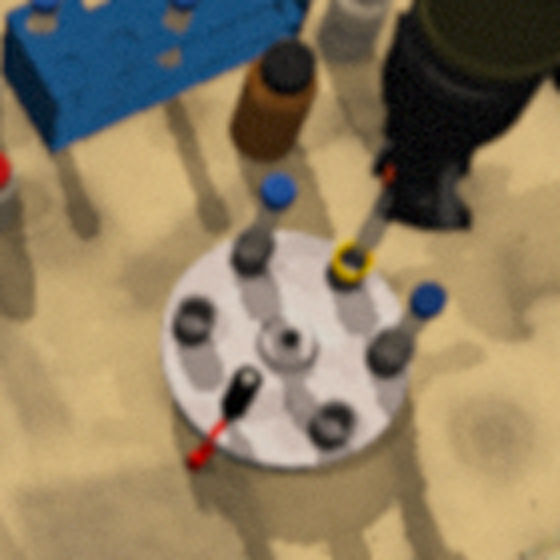

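```bash
python3 -m inch '[{"dx":0,"dy":1.2,"dz":0,"ax":0,"ay":0,"az":0},{"dx":0,"dy":0,"dz":0,"ax":0,"ay":0,"az":0},{"dx":0,"dy":0,"dz":0,"ax":0,"ay":0,"az":0}]' >/dev/null; python3 st.py; python3 cup.py .1695 w16z.png
python3 - <<'E'
from h import *
c=read_camera('scene'); cv2.imwrite('pics/s16.png',cv2.resize(c['img'][120:155,305:345],None,fx=15,fy=15,interpolation=cv2.INTER_NEAREST))
t=read_camera('top'); cv2.imwrite('pics/t16.png',cv2.resize(t['img'][145:180,340:380],None,fx=15,fy=15,interpolation=cv2.INTER_NEAREST))
P=[[.5655,-.237,.072],[.5655,-.237,.082],[.5655,-.237,.095],[.5655,-.237,.12]]
print((proj(c,P)-[305,120])*15+7,'\n',(proj(t,P)-[340,145])*15+7)
E
python3 st.py
```

```text
t 20.68 p [ 0.5664 -0.2371  0.1695] err [-2.000e-02  1.000e-02 -6.702e+01] F [ 0.  -0.2 -0.5] w 19.2 q [ 0.81  0.33 -0.55  1.61  0.18  1.25 -0.18]
px (253.18675231933594, 194.2831268310547) 13.589405059814453 [253.24007936507937, 193.30423280423278] [240 181  27  24 227]
cup in tool mm [ 0.6 -0.5 97.5]
tip pred [253.71787325 197.2717648 ]
[[276.70407667 362.26825135]
 [284.7936891  320.44381054]
 [295.48569125 265.16464666]
 [316.62464172 155.87328185]] 
 [[270.89168959 300.99906905]
 [284.48475828 277.46989706]
 [302.50333643 246.28030815]
 [338.30515332 184.30849541]]
t 20.83 p [ 0.5663 -0.237   0.1693] err [ -0.    -0.   -67.02] F [-0.7  0.  -0.9] w 19.2 q [ 0.81  0.33 -0.55  1.61  0.18  1.25 -0.18]
```

View pics/s16.png

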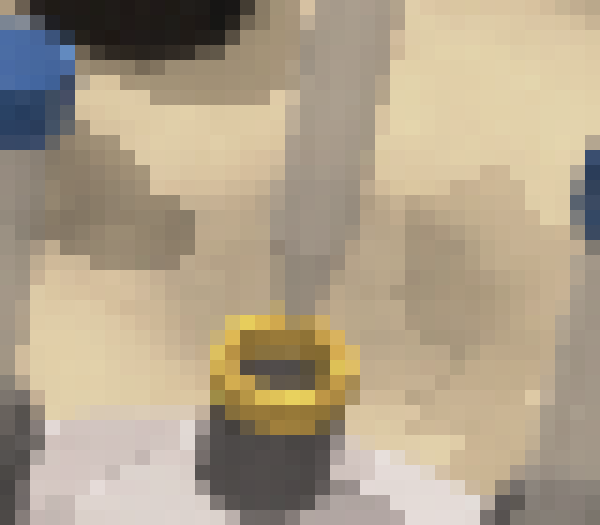

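View pics/t16.png

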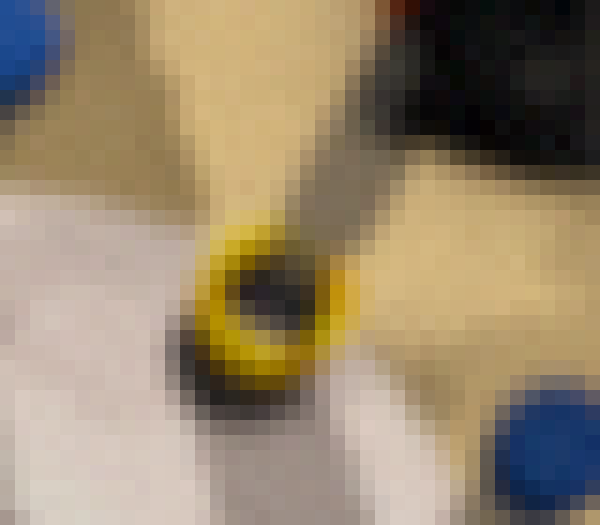

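View pics/w16z.png

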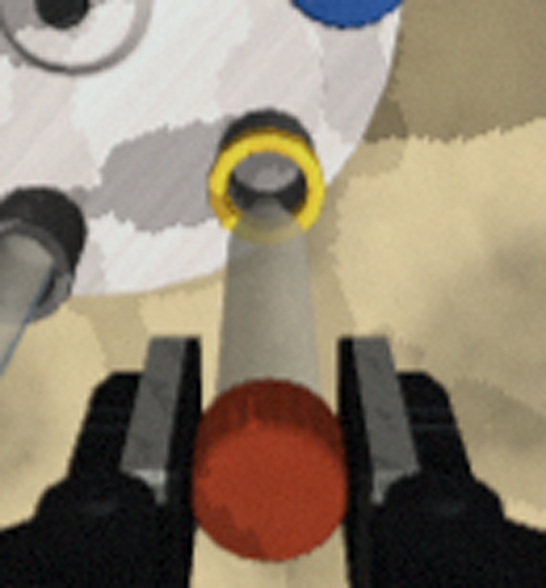

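```bash
python3 - <<'E'
from h import *
c=read_camera('scene'); im=cv2.resize(c['img'][100:155,300:350],None,fx=11,fy=11,interpolation=cv2.INTER_CUBIC)
def px(P): return ((proj(c,P)-[300,100]+.5)*11-.5)
a=np.linspace(0,2*np.pi,60); C=np.array([.5657,-.237])
def ring(r,z): return np.c_[C[0]+r*np.cos(a),C[1]+r*np.sin(a),np.full(60,z)]
sh=np.array([0,0])
for r,z,col in [(.0135,.072,(255,0,0)),(.0095,.072,(255,0,0)),(.0078,.105,(0,255,0)),(.0078,.14,(0,255,0)),(.0105,.179,(0,0,255)),(.0105,.193,(0,0,255)),(.0008,.082,(255,0,255))]:
    cv2.polylines(im,[np.round(px(ring(r,z))).astype(int)],True,col,1)
cv2.imwrite('pics/ov.png',im)
E
```

```text
(no output)
```

View pics/ov.png

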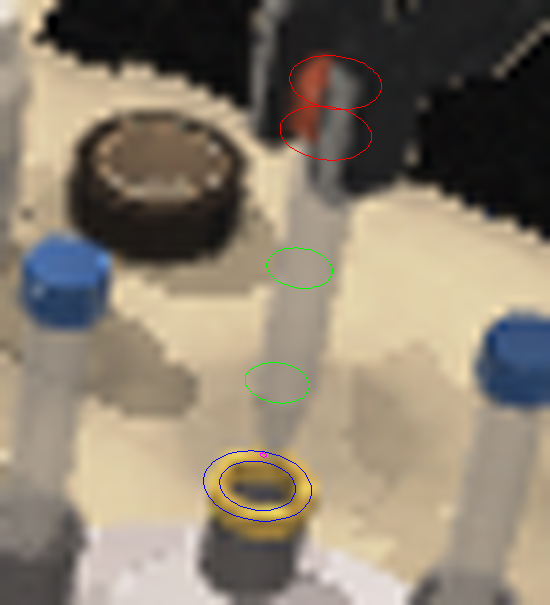

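```bash
python3 - <<'E'
from h import *
a=cv2.imread('pics/scene0.png'); b=read_camera('scene')['img']
for n,(x,y,w,h) in {'blue1':(295,118,22,20),'blue2':(338,125,20,20),'handle':(308,155,20,50),'blockblue':(180,270,22,40),'shield':(215,180,75,75),'amber':(280,110,18,35)}.items():
    A=cv2.cvtColor(a[y:y+h,x:x+w],6).astype(np.float32);B=cv2.cvtColor(b[y:y+h,x:x+w],6).astype(np.float32)
    print(n,np.round(cv2.phaseCorrelate(A,B)[0],2))
s=bot.sense(); print(s['t'],s['position'],s['gripper_width']*85.4,s['wrist_force'])
print(bot.close_job())
E
```

```text
blue1 [ 0.03 -0.04]
blue2 [-0.04  0.09]
handle [ 0.02 -0.  ]
blockblue [-0.03 -0.01]
shield [0.51 0.5 ]
amber [0.01 0.  ]
20.9333 [ 0.56626938 -0.23701242  0.16930501] 19.476103337994253 [ 1.15633113  0.12354193 -0.4762233 ]
the job is handed in; nothing more can be done
None
```

The job is done and handed in at about 20.9 s. The crank went one full counter-clockwise turn and was let go, and the arm is now holding the orange tube over the yellow-rimmed cup.

**Rotor:** Before and after pictures of the handle, yellow rim and carousel tubes agree within about 0.15 pixel, which puts the mark back at the index to roughly half a degree. The force I read at stops along the turn stayed under about 7 N.

**Tube:** I carried it over the shield with the tip about 20 cm above the bench.
- **Position:** the TCP reads (0.566, -0.237, 0.169), which puts the tip about 10 mm above the rim. The tool is vertical within 0.1 degree and the wrist force is close to zero.
- **Centring:** the wrist camera puts the tip within about 0.6 mm of the cup centre. The scene camera suggests about 1.2 mm. The two disagree slightly, but within the 2 mm calibration.
- **Height:** in the scene picture the tip fades out slightly higher than predicted, so the real gap could be a few mm more than 10.

**Other objects:** The carousel tubes, the blue-capped tube in the block and the amber bottle shifted by less than 0.1 pixel. For the shield, the same comparison gave 0.5 pixel. I think that comes from the plain surface and changed shadows, because it was never touched and no contact force showed, but I did not check it further. I did not measure the red-cap and white bottles. The gripper stayed well clear of them.

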